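Reverse a swing-stop arm on its pivot pin

TASK

Of the two swing-stop stands on the bench, one has its flat steel arm fitted the wrong way round, with its stop block (the raised cross block) beside the pivot pin. Lift that arm off the pin, turn it end for end and refit it on the same pin through its other eye, lying flat with the block end on the rest, as on the other stand; leave the other stand's arm as it is.

Things in the scene. Friction and masses are not known exactly. Their poses are not given: they have to be found in the camera images.
- stop_arm: arm to reverse: loose flat steel bar 188 x 8 mm, an eye (48 mm outside, 28 mm hole) at each end, bare neck between, 24 mm wide, to grip across at the middle. On the neck a stop block 24 mm along it, 38 mm across, 18 mm tall, centred 38 mm from the middle. 0.25 kg, centre of mass 11 mm towards the block. Origin: middle of its underside, 44 mm above the bench at the start; x to the block end, z up
- block_eye (a point): centre of the eye at the arm's block end, at the underside (x = +70 mm of stop_arm); at the start it is on the pin
- plain_eye (a point): centre of the eye at the arm's plain end, at the underside (x = -70 mm of stop_arm); at the start it lies on the rest
- pin (a point): axis of the upright steel pivot pin of the stand that holds stop_arm, at the top of the boss (44 mm across, 44 mm above the bench) on which the eye sits. The pin is 16 mm across and rises 30 mm above this point; its top 16 mm taper to 4 mm across. The stand is bolted down (base 190 x 56 x 10 mm), the pin at its far end. x from rest to pin, z up
- rest (a point): centre of the flat top of the stand's rest, a steel block 34 mm along the arm and 50 mm wide, 44 mm above the bench and 140 mm from the pin's axis; the free end of the arm lies on it
- good_arm: an identical arm on an identical second stand 0.2 to 0.35 m to one side, already the right way round (block at the rest, plain eye on the pin); not to be moved. Origin: middle of the bar, on its underside; x to the block end
There are look-alikes about, which are no part of the job. What is shaped like the part that bears pin but yellow is not meant.

How it is judged:
By the outcome, as a careful person would: the job done as asked, in the order asked, and still so for the second after the job is handed in, with the robot touching nothing.
It also fails if it takes over 40 s, if anything falls off the work surface, if the arm or the gripper's body presses on something with over 40 N, if the wrist force passes 120 N, or if a joint passes its speed limit or range.

ROBOT

A 6-joint arm with a two-finger parallel gripper is mounted at the origin on a cart in front of the work surface, level with it; the furniture and walls round the work are solid. World frame = base frame: x ahead of the robot, y to its left, z up, the work surface at z = 0. Lengths are in mm, angles in rad, forces in N, time in s.
With the tool pointing down it reaches from about 275 to 825 mm from the base axis. Payload 4.9 kg.
Tool frame: the origin (TCP) lies at the very end of the fingers, on their centre line; the grasp point (between the pads) lies 19 mm behind it; z points along the fingers, y is the line along which they close (so a half turn about z gives the same grasp; the last joint's range is limited). The gripper opens to 85 mm and grips with 20 to 120 N. Pads are 22 mm wide; open, the fingers measure 114 mm over their backs; the gripper's body (76 mm by 85 mm) begins 54 mm behind the grasp point. The pads swing forward as they close: fully open they stand 13 mm farther back than shut.
Start: joints at [1.203, 0.326, -0.193, 1.052, 0, 1.437], TCP at [127.415, 535.055, 231.281] pointing down, gripper open.
Joint ranges: [-2.65, 2.65], [-0.97, 1.79], [-1.3, 1.35], [-1.93, 2.1], [-1.47, 1.37], [-3.14, 3.14]. Speed limits (rad/s): [2.57, 2.57, 3.14, 3.14, 3.14, 3.14].

INTERFACE

Orientations are given as [roll, pitch, yaw] about the fixed x, y, z axes, in that order (R = Rz(yaw) Ry(pitch) Rx(roll)).
In Python, from bench import bot, solve_ik, imaging gives the robot as it stands. Calls block until the motion is done:
- bot.move_ptp(position, orientation): joint-space move of the TCP to a pose.
- bot.movel(position, rot=None, max_speed=150, threshold=None): straight line of the TCP; rot=None keeps the orientation; max_speed is the mean speed in mm/s. With threshold (N) it stops when the force on the tool has changed by that much, and returns True; else False.
- bot.move_j(angles): joint-space move.
- bot.grip(opening, effort=None): opening from 0.0 (shut) to 1.0 (fully open); effort is the grip in N (None keeps the last); returns when the fingers have stopped.
- bot.dwell(seconds).
- solve_ik(position, orientation): joint angles nearest the present ones, or None.
- bot.get_state(): the state.
- imaging.capture(name): name is "scene" or "top" or "wrist"; returns the picture (420x560x3 uint8, blue, green, red); there is no depth.
- imaging.camera_model(name): a dict with "K" (3x3 intrinsics, pixels), "position" and "rotation" of the camera in the world. Camera axes: x right, y up, looking along -z (the intrinsics and any distortion apply to the point x, -y, -z); pixel columns grow to the right and rows downward; lengths in mm; the calibration is good to about 2 mm. A picture is of the moment at which its call begins: read the wrist's pose just before it. camera_model takes no time and is no camera call; for the wrist camera it gives the pose at the moment of the call.
A pose or a line that the arm cannot do raises bot.IKError and nothing moves.
- bot.sign_off(): hands the job in; it is judged then, once.
The state is a dict: "t": time; "qpos": joint angles; "joint_velocities": joint speeds; "effort": joint torques, N m; "tcp_pos": TCP position; "orientation": TCP orientation; "contact_force": force on the tool from outside, world axes, zero at the start; "wrist_torque": the same for the moment, N m; "opening": opening from 0.0 (shut) to 1.0 (fully open); "gripper_force": force on a finger pad.
Only numpy, scipy, OpenCV 4.12 (cv2) and the standard library are available. Lean on these libraries where they do the work, as an engineer would, in place of code of your own. Each camera call takes 0.05 s, during which the arm holds its last target. There are 200 camera calls.

## Working session

There is one attempt and no reset: what is moved stays moved. The work goes in short steps, each a Python script; the robot and the scene stay as the last script left them, time stands still between calls to the robot, and variables do not carry over. Pictures are saved under pics/ and viewed, at most 10 in all, crops included, and the job is handed in when it is done.

```bash
ls; mkdir -p pics; python3 - <<'E'
from bench import bot, solve_ik, imaging
import cv2,numpy as np
for n in("scene","top"):
    im=imaging.capture(n); cv2.imwrite(f"pics/{n}0.png",im)
    m=imaging.camera_model(n); print(n,{k:np.round(v,3).tolist() if not isinstance(v,str) else v for k,v in m.items()})
s=bot.get_state(); print(s)
E
```

```text
pics
scene {'K': [[533.832, 0.0, 283.451], [0.0, 533.832, 211.754], [0.0, 0.0, 1.0]], 'position': [-452.651, -620.973, 1310.015], 'rotation': [0.767, 0.015, -1.02]}
top {'K': [[417.11, 0.0, 284.32], [0.0, 417.11, 204.636], [0.0, 0.0, 1.0]], 'position': [405.655, 37.855, 1160.497], 'rotation': [0.173, -0.023, -1.542]}
{'t': 0.1, 'qpos': array([ 1.20276505e+00,  3.26859705e-01, -1.93469232e-01,  1.05200286e+00,
        1.77930810e-05,  1.43658751e+00]), 'joint_velocities': array([-0.00152622, -0.00036271,  0.0032424 ,  0.00053046,  0.00041888,
       -0.00046394]), 'effort': array([ 9.45255379e-04, -4.44240546e+01,  2.63037962e+01,  7.90226972e-03,
       -1.19626375e-04, -5.79768084e-06]), 'tcp_pos': array([127.23593347, 534.55362297, 230.591177  ]), 'orientation': array([-3.14007337e+00, -2.23088583e-04,  2.90777001e+00]), 'contact_force': array([-0.05898489,  0.49034513,  0.29430037]), 'wrist_torque': array([-0.01597823, -0.01142852,  0.0010044 ]), 'gripper_force': 0.0, 'opening': 1.0007394149538398}
```

View pics/top0.png

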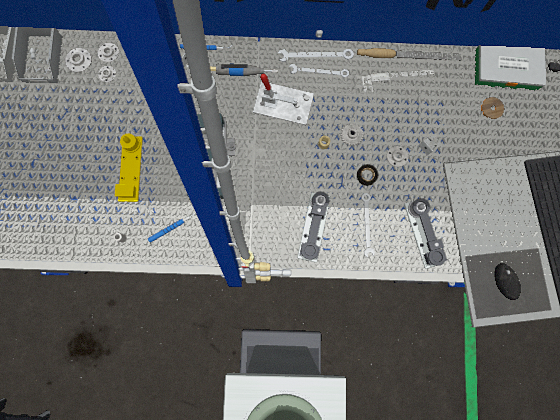

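View pics/scene0.png

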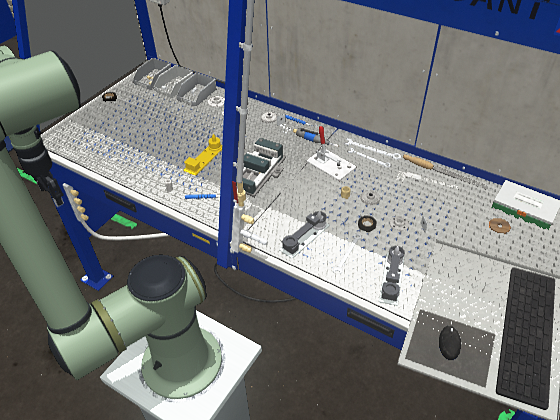

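```bash
cat > h.py <<'E'
from bench import bot, solve_ik, imaging
import cv2,numpy as np
from scipy.spatial.transform import Rotation as Ro
def ray(n,uv,m=None):
    m=m or imaging.camera_model(n); K=np.array(m["K"])
    d=m.get("distortion"); 
    R=np.array(m["rotation"]); R=R if R.shape==(3,3) else Ro.from_euler("xyz",R).as_matrix()
    p=np.linalg.inv(K)@[uv[0],uv[1],1]
    return np.array(m["position"]),R@[p[0],-p[1],-p[2]]
def onz(n,uv,z,m=None):
    o,d=ray(n,uv,m); return (o+d*(z-o[2])/d[2]).round(1)
def tri(ua,ub):
    (o1,d1),(o2,d2)=ray("top",ua),ray("scene",ub)
    s=np.linalg.lstsq(np.c_[d1,-d2],o2-o1,rcond=None)[0]
    a,b=o1+s[0]*d1,o2+s[1]*d2
    return ((a+b)/2).round(1),round(np.linalg.norm(a-b),1)
E
python3 - <<'E'
from h import *
t=cv2.imread("pics/top0.png");s=cv2.imread("pics/scene0.png")
c=lambda im,x,y,w,h,f:cv2.resize(im[y:y+h,x:x+w],None,fx=f,fy=f,interpolation=cv2.INTER_CUBIC)
a=c(t,290,185,160,85,5);b=np.hstack([c(s,275,205,60,55,6),c(s,370,240,60,65,6)[:330]])
b=cv2.copyMakeBorder(b,0,0,0,0,0)
o=np.zeros((600,800,3),np.uint8); a=cv2.resize(a,(560,298)); o[:298,:560]=a; b=cv2.resize(b,(550,252)); o[300:552,:550]=b
cv2.imwrite("pics/crop1.png",o)
print("post base",onz("top",(240,285),0),onz("scene",(233,267),0))
for p in [(319,200),(309,252),(421,206),(435,256)]: print(p,onz("top",p,52))
for p in [(318,218),(290,244),(396,255),(390,292)]: print(p,onz("scene",p,52))
print(imaging.camera_model("top").keys(),imaging.camera_model("wrist"))
E
```

```text
post base [382.5 131.5   0. ] [330.7  66.9   0. ]
(319, 200) [615.5 -75.6  52. ]
(309, 252) [474.5 -51.   52. ]
(421, 206) [ 608.1 -353.5   52. ]
(435, 256) [ 474.  -387.2   52. ]
(318, 218) [604.8 -80.7  52. ]
(290, 244) [463.9 -59.9  52. ]
(396, 255) [ 590.8 -357.8   52. ]
(390, 292) [ 456.1 -397.3   52. ]
dict_keys(['K', 'position', 'rotation']) {'K': array([[364.47972633,   0.        , 280.56111633],
       [  0.        , 364.47972633, 213.90554162],
       [  0.        ,   0.        ,   1.        ]]), 'position': array([ 63.29129931, 548.41011947, 374.03717044]), 'rotation': array([-2.60236708e-01,  6.95641349e-04,  1.33641552e+00])}
```

View pics/crop1.png

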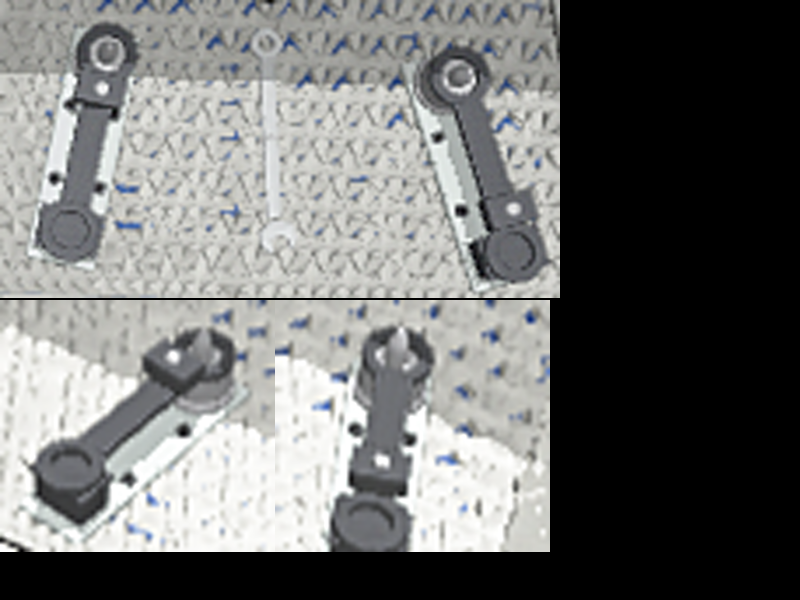

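```bash
python3 - <<'E'
from h import *
def line(t,s):
    n=[];p=[]
    for c,(a,b) in (("top",t),("scene",s)):
        o,d1=ray(c,a);_,d2=ray(c,b);k=np.cross(d1,d2);k/=np.linalg.norm(k);n.append(k);p.append(k@o)
    for z in(0,150,300,450,600): print(z,np.linalg.solve(np.array(n)[:,:2],np.array(p)-np.array(n)[:,2]*z).round())
line([(99,0),(234,280)],[(238,0),(231,266)]);line([(185,0),(245,262)],[(247,0),(239,240)])
# recheck with pin tips etc
print(tri((319,200),(318,218)),tri((309,252),(290,244)),tri((421,206),(396,255)))
for q in [(127,535,231)]:pass
# elbow extents
b=cv2.imread("pics/scene0.png")
print(onz("top",(330,268),0),onz("top",(435,273),0))
E
```

```text
0 [616. 269.]
150 [642. 268.]
300 [668. 267.]
450 [694. 266.]
600 [720. 265.]
0 [438. 119.]
150 [459. 115.]
300 [481. 112.]
450 [502. 109.]
600 [523. 105.]
(array([617.2, -75.9,  38.6]), np.float64(2.7)) (array([475.6, -52.5,  35.7]), np.float64(0.4)) (array([ 608.7, -356.5,   34.4]), np.float64(7.5))
[ 435.5 -114.     0. ] [ 430.4 -405.6    0. ]
```

```bash
python3 - <<'E'
from h import *
t=cv2.imread("pics/top0.png")
s=cv2.imread("pics/scene0.png")
cv2.imwrite("pics/crop2.png",np.hstack([cv2.resize(t[160:300,170:300],(390,420)),cv2.resize(s[60:300,180:330],(375,600))[:420]*0+cv2.resize(s[130:290,190:330],(375,420))]))
E
```

```text
(no output)
```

View pics/crop2.png

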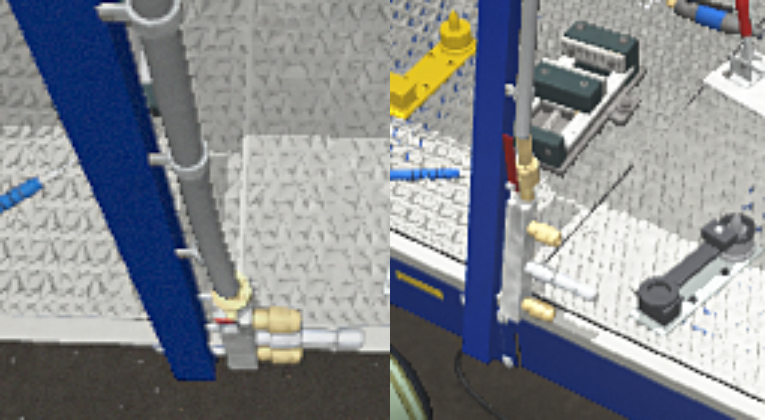

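```bash
python3 - <<'E'
from h import *
print(tri((290,272.7),(266.5,241.6)), tri((249,280),(235,252)))
pi=np.pi
for y in(-.17,2.97): 
  for z in (29,200,150): print(y,z,solve_ik([546,-64,z],[pi,0,y]))
az=1.203
for r in (300,330):
  for a in (1.203,): print(r,solve_ik([r*np.cos(a),r*np.sin(a),330],[pi,0,2.908]))
E
```

```text
(array([419.2,  -2.1,  73.3]), np.float64(1.8)) (array([396.7, 108.5, -21.3]), np.float64(1.0))
-0.17 29 [-0.25096881  0.54302743 -0.43869249  0.58907641  0.          3.06062384]
-0.17 200 [-0.25096881  0.34840922 -0.24373145  0.97865565  0.          3.06062384]
-0.17 150 [-0.25096881  0.39331348 -0.31481875  0.86266409  0.          3.06062384]
2.97 29 [-0.25096881  0.54302743 -0.43869249  0.58907641  0.         -0.07937616]
2.97 200 [-0.25096881  0.34840922 -0.24373145  0.97865565  0.         -0.07937616]
2.97 150 [-0.25096881  0.39331348 -0.31481875  0.86266409  0.         -0.07937616]
300 [ 0.95513648 -0.21543196 -0.52124258  1.26498571  0.          1.18872913]
330 [ 0.97807803 -0.15271464 -0.47326291  1.25024805  0.          1.21167068]
```

```bash
python3 - <<'E'
from h import *
pi=np.pi
q=np.array(solve_ik([290*np.cos(1.203),290*np.sin(1.203),330],[pi,0,2.908]))
bot.move_j(q.tolist())
q[0]=-0.35;q[5]=-0.15
bot.move_j(q.tolist())
print(bot.get_state()["tcp_pos"],bot.get_state()["t"])
bot.move_ptp([530,-64,230],[pi,0,2.97])
s=bot.get_state();print(s["tcp_pos"],s["t"],s["contact_force"])
m=imaging.camera_model("wrist");im=imaging.capture("wrist")
cv2.imwrite("pics/w1.png",im)
import pickle;pickle.dump(m,open("w1.pkl","wb"))
E
```

```text
[288.90125734 -26.56847017 329.80573843] 2.6
[529.41778011 -63.35314156 230.53124363] 3.6333 [-0.37283121 -0.30329414  0.6699325 ]
```

View pics/w1.png

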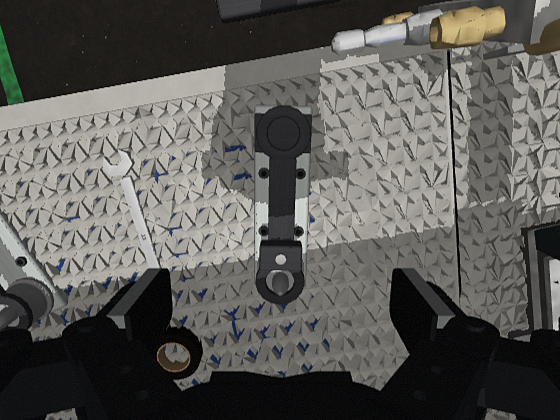

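```bash
python3 - <<'E'
from h import *
import pickle;m=pickle.load(open("w1.pkl","rb"))
im=cv2.imread("pics/w1.png");g=cv2.cvtColor(im,6)
N=[]
for r in range(165,205,4):
    row=np.where(g[r,240:325]<75)[0]+240; 
    print(r,row.min(),row.max(),len(row),end=" ; ")
c=cv2.resize(g[95:310,235:330],None,fx=4,fy=4,interpolation=2)
h=cv2.HoughCircles(cv2.GaussianBlur(c,(5,5),1),cv2.HOUGH_GRADIENT,1.5,60,param1=60,param2=35,minRadius=30,maxRadius=125)
print()
if h is not None:
    for x,y,r in h[0]: print((235+x/4).round(1),(95+y/4).round(1),(r/4).round(1))
c=cv2.convertScaleAbs(c,alpha=1.6,beta=20)
cv2.imwrite("pics/crop3.png",np.hstack([c[:420],c[420:840]]))
E
```

```text
165 269 320 28 ; 169 245 324 46 ; 173 243 305 53 ; 177 240 313 51 ; 181 253 309 30 ; 185 243 295 28 ; 189 242 295 31 ; 193 269 310 28 ; 197 269 294 26 ; 201 254 294 27 ; 
279.8 280.4 24.4
285.1 244.4 30.2
265.6 207.3 30.6
280.6 263.9 26.5
281.3 226.4 27.7
282.1 132.3 27.7
263.3 250.1 24.4
282.1 208.1 31.0
309.8 219.3 17.0
294.8 218.9 29.0
298.2 259.4 25.6
291.4 193.1 28.5
324.4 212.2 29.8
262.2 187.1 19.4
328.9 249.7 28.5
254.7 218.9 13.7
237.1 164.9 16.9
235.9 228.7 20.7
307.2 165.3 13.7
283.9 179.9 30.6
266.3 151.1 27.3
318.8 263.9 18.2
238.2 263.2 20.6
307.6 195.3 14.1
313.2 249.3 12.4
330.1 175.8 22.7
254.3 164.2 14.8
321.1 230.2 14.9
305.7 131.9 19.8
251.7 238.8 9.9
244.2 200.9 11.1
243.8 185.2 9.9
286.2 161.9 23.6
307.2 283.8 13.6
302.7 237.3 9.2
253.9 299.9 8.5
236.7 148.1 17.9
265.6 265.4 12.9
301.2 111.7 11.8
294.1 274.4 15.3
267.1 231.7 8.3
269.3 291.7 9.0
325.6 158.2 9.6
321.1 123.7 7.8
300.1 178.8 10.3
328.6 191.2 7.7
256.6 103.4 8.2
```

View pics/crop3.png

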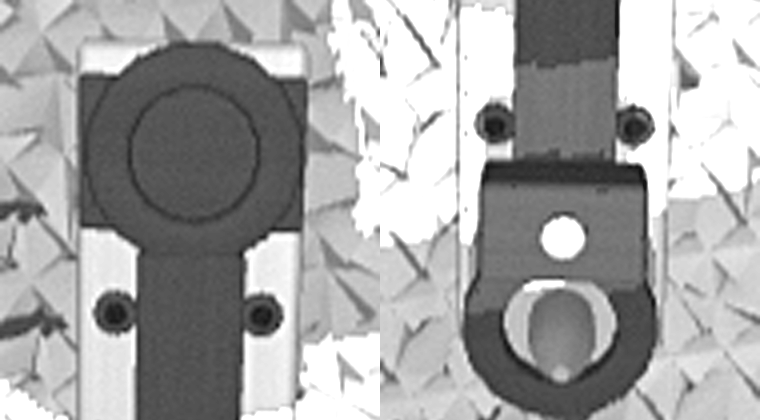

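```bash
python3 - <<'E'
from h import *
import pickle;m=pickle.load(open("w1.pkl","rb"))
for n,p,z in(("plain",(283.75,133.25),52),("blockeye",(279.8,280.4),52),("pintip",(280,293.25),74),("neckL",(269.3,177.5),52),("neckR",(295.8,177.5),52)):
    print(n,onz("wrist",p,z,m))
print(m["position"],m["rotation"])
E
```

```text
plain [478.6 -53.1  52. ]
blockeye [614.2 -80.1  52. ]
pintip [616.4 -80.3  74. ]
neckL [514.4 -72.2  52. ]
neckR [518.4 -49.   52. ]
[464.61684201 -53.73791838 373.99289558] [-2.60217056e-01 -8.31731636e-04  1.39953450e+00]
```

```bash
python3 - <<'E'
from h import *
pi=np.pi;y=pi-.197
bot.grip(0.75)
bot.move_ptp([547,-66.5,110],[pi,0,y])
print(bot.movel([547,-66.5,27],max_speed=100,threshold=15))
s=bot.get_state();print(s["tcp_pos"],s["contact_force"])
bot.grip(0.0,70)
s=bot.get_state();print(s["opening"],s["gripper_force"],s["contact_force"],s["t"])
bot.movel([547,-66.5,100],max_speed=80)
s=bot.get_state();print(s["tcp_pos"],s["opening"],s["contact_force"],s["wrist_torque"],s["t"])
m=imaging.camera_model("wrist");im=imaging.capture("wrist")
cv2.imwrite("pics/w2.png",im)
import pickle;pickle.dump(m,open("w2.pkl","wb"))
E
```

```text
False
[547.64551397 -66.65842479  27.68807861] [-0.00988314 -0.34011526  0.23096698]
0.26227038984954715 68.81829142570496 [0.13069535 0.38321864 6.95359911] 6.0167
[546.51797495 -66.39204183  99.45612239] 0.26733511878587807 [ 0.95933401 -0.26412421 -1.51741847] [ 0.00681288 -0.01061572  0.08607859] 7.0833
```

View pics/w2.png

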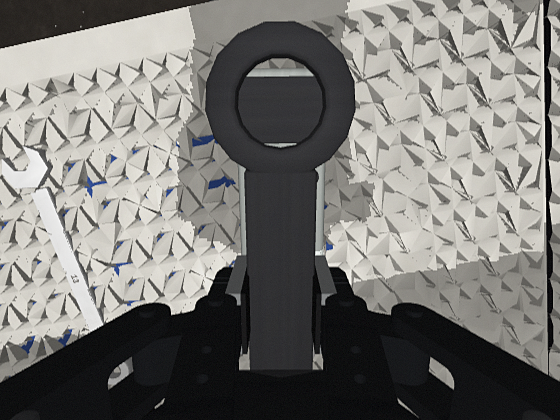

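```bash
python3 - <<'E'
from h import *
import pickle;m=pickle.load(open("w2.pkl","rb"))
im=cv2.cvtColor(cv2.imread("pics/w2.png"),6)
for z in (123.7,):
  p=[onz("wrist",u,z,m) for u in((280.5,101),(236.5,101),(325,101),(280.5,22),(281,175),(246,200),(315.5,200))]
  for q in p: print(q)
  t=np.array([546.52,-66.39]); e=p[0][:2]; print(e-t,np.linalg.norm(e-t),np.arctan2(*(t-e)[::-1]))
E
```

```text
[477.4 -54.1 123.7]
[474.7 -67.6 123.7]
[480.1 -40.4 123.7]
[455.4 -49.7 123.7]
[500.2 -58.5 123.7]
[506.2 -71.6 123.7]
[510.8 -48.8 123.7]
[-69.12  12.29] 70.20412024945544 -0.1759676740201736
```

```bash
python3 - <<'E'
from h import *
pi=np.pi
for k in (pi/2,pi):
    bot.move_ptp([547.2,-67.9,125],[pi,0,pi-.197-k])
s=bot.get_state();print(s["tcp_pos"],s["orientation"],s["opening"],s["qpos"][5],s["t"])
m=imaging.camera_model("wrist");im=imaging.capture("wrist")
cv2.imwrite("pics/w3.png",im)
import pickle;pickle.dump((m,s["tcp_pos"]),open("w3.pkl","wb"))
E
```

```text
[547.19068435 -67.914331   124.98534521] [ 3.14153534e+00  5.57936281e-06 -1.96340731e-01] 0.2628332244778032 3.08060163991781 9.9333
```

View pics/w3.png

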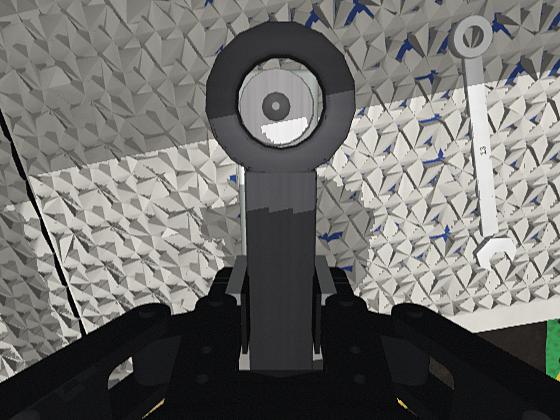

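```bash
python3 - <<'E'
from h import *
import pickle;m,t=pickle.load(open("w3.pkl","rb"))
e=onz("wrist",(280.5,101.5),149.2,m);p=onz("wrist",(276.5,105),74,m);print(e,p)
d=(p-e)[:2];print(d)
tx,ty=t[:2]+d; y=-.197
bot.move_ptp([tx,ty,95],[np.pi,0,y])
print(bot.movel([tx,ty,29],max_speed=50,threshold=12))
s=bot.get_state();print(s["tcp_pos"],s["contact_force"],s["t"])
m=imaging.camera_model("wrist");im=imaging.capture("wrist")
cv2.imwrite("pics/w4.png",im)
E
```

```text
[614.9 -82.8 149.2] [616.4 -80.9  74. ]
[1.5 1.9]
False
[549.01008664 -66.09174143  29.34434529] [ 0.3461712  -0.3342125  -2.89898732] 11.7
```

View pics/w4.png

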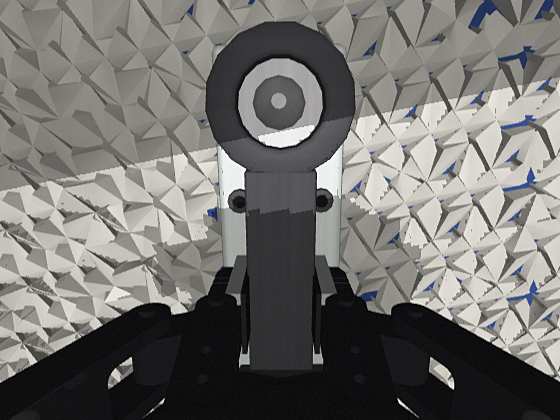

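```bash
python3 - <<'E'
from h import *
p=bot.get_state()["tcp_pos"]
print(bot.movel([p[0],p[1],27.3],max_speed=15,threshold=6))
s=bot.get_state();print(s["tcp_pos"],s["contact_force"])
bot.grip(0.7);bot.dwell(.2)
bot.movel([p[0],p[1],150],max_speed=100)
bot.move_ptp([530,-64,240],[np.pi,0,np.pi-.197])
s=bot.get_state();print(s["tcp_pos"],s["contact_force"],s["t"])
import pickle;m=imaging.camera_model("wrist");im=imaging.capture("wrist");pickle.dump(m,open("w5.pkl","wb"))
cv2.imwrite("pics/w5.png",im)
E
```

```text
True
[549.43420182 -66.1902246   27.69998948] [0.12657679 0.94823457 5.32077988]
[529.9581289  -63.97794663 239.88819835] [ 0.8076181  -0.29781209 -0.45643348] 16.65
```

View pics/w5.png

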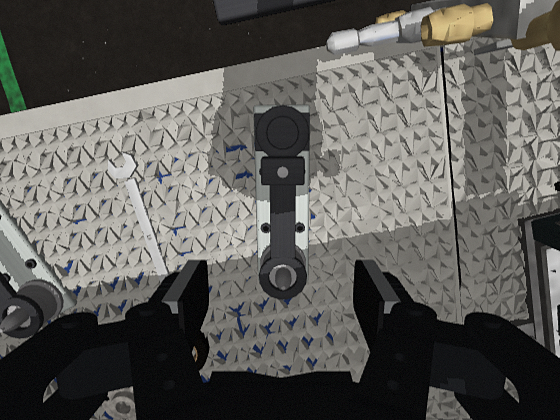

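The picture shows the arm reversed. Its plain eye is on the pin at (281,277), and the block at (283,172) and block eye at (283,130) lie on the rest. The robot is clear of everything.

```bash
python3 -c "
from bench import bot
print(bot.sign_off())"
```

```text
the job is handed in; nothing more can be done
None
```

The wrongly fitted arm on the left-hand stand (from the robot) is turned end for end and refitted on the same pin through its plain eye, with the block end flat on the rest; the other stand was not touched, and I handed the job in at about 17 s.

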